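# Lay the punching block on the pounding board

### The job

Get the wooden punching block ready for use: slide it forward, still standing, until its foot is square against the near edge of the green pounding board, then push high on it so that it tips over that edge and lies down on the board. Then slide it along the board until its leading end butts squarely against the steel fence, press it home with a steady push of about 10 newtons for a second, and leave it there. Never push the block or the fence harder than 25 newtons, and leave the bottle, jar and hammer where they are.

Things in the scene. Friction and masses are not known exactly. Their poses are not given: they have to be found in the camera images.
- board: green pounding board fixed flat on the bench, 240 mm (its x) by 260 mm (its y) by 12 mm thick; a thin yellow line marks its near edge. Origin: middle of the near edge, at bench level; x points horizontally across the board towards the fence, z up. The near edge is the stop over which the block is tipped; it does not move.
- rails: two aluminium rails along x, screwed to the board's sides, carrying the fence: a steel bar across the board, square to the rails, 24 mm deep, 250 mm long, 28 mm high, black knob at each end, unyielding. Origin on the board's top 150 mm from its near edge, x as the board's. The fence's near face lies at x = -20 to 0 mm: set differently each time, not measured; see it or feel for it.
- block: wooden block with two dark bands, 88 (x) by 96 (y) by 110 mm tall (z), too thick to grip, 0.48-0.88 kg, smooth (friction about 0.24-0.36 on bench and board). Origin: centre of its underside as it stands; x then points roughly to the board, foot 30-50 mm short of the edge. Once tipped over, its z lies along the board's x, its x points down, and its foot end overhangs the edge by 10-50 mm.
- foot (a point): middle of the block's lower front edge as it stands (block frame 44, 0, 0 mm): the edge that meets the board
- head (a point): centre of the block's top end as it stands (block frame 0, 0, 110 mm): the end that meets the fence once the block lies
- dye: green bottle with red cap, 54 mm across, 150 mm tall, standing beside the board; origin at the centre of its foot. Bystander.
- rivets: amber jar with black cap, 60 mm across, 75 mm tall, standing beside the board; origin at the centre of its foot. Bystander.
- mallet: hammer lying on the bench beside the block, 240 mm long along its x; origin at its middle. Bystander.
Mind the look-alikes: they are no part of the job. There is more than one size of the block; the job needs the middle-sized.

How it is judged:
On the way, in this order (a step that is already met when the one before it is completed fails the run):
1. the block still stands upright (within 0.1 rad) with its foot against the board's near edge (within 5 mm) and square to it (within 0.1 rad) (angle between block's own z axis and vertical below 0.1 rad and x of foot in the frame of board above -0.005 m and angle between the x axis of block and the x axis of board, either way round below 0.1 rad), for 0.1 s.
2. the block lies on the board on its front face (angle between block's own x axis and vertical above 3 rad and height (world z) of block between 0.05 and 0.062 m), for 0.2 s.
3. the block, lying, is pressed against the fence with more than 4 N for 0.5 s (angle between block's own x axis and vertical above 3 rad and contact force between block and rails above 4 N), for 0.5 s.
At the end, for the whole second after the job is handed in: The block lies flat on the board (within 0.06 rad) at rest, its leading end within 3 mm of the fence and square to it within 0.05 rad, its middle within 60 mm of the fence's middle (angle between block's own x axis and vertical above 3.08 rad and height (world z) of block between 0.05 and 0.062 m and x of head in the frame of fence_face above -0.003 m and y of head in the frame of rails between -0.06 and 0.06 m and angle between the z axis of block and the x axis of board, either way round below 0.05 rad and linear speed of block below 0.02 m/s); the robot touches nothing.
It fails at once if the robot pushes the block with more than 25 N (contact force between any of the fingers, the arm and block above 25 N).
It fails at once if the fence is pushed with more than 25 N (contact force between anything else and rails above 25 N).
It fails at once if the bottle, jar or hammer is moved by more than 20 mm (distance of any of dye, rivets, mallet from where it was at the start of the episode above 0.02 m).
It also fails if it takes over 62 s, if anything falls off the work surface, if the arm or the gripper's body presses on something with over 40 N, if the wrist force passes 120 N, or if a joint passes its speed limit or range.

### The arm

A 7-joint arm with a two-finger parallel gripper is mounted at the origin on the work surface. World frame = base frame: x ahead of the robot, y to its left, z up, the work surface at z = 0. Lengths are in m, angles in rad, forces in N, time in s.
With the tool pointing down it reaches from about 0.4 to 0.875 m from the base axis. Payload 6.5 kg.
Tool frame: the origin (TCP) lies on the centre line of the jaws, within the pads' length; the fingertips stand 11 mm ahead of it and the grasp point (between the pads) lies 8 mm behind it; z points along the fingers, y is the line along which they close (so a half turn about z gives the same grasp; the last joint's range is limited). The gripper opens to 85 mm and grips with 20 to 120 N. Pads are 22 mm wide; open, the fingers measure 114 mm over their backs; the gripper's body (76 mm by 85 mm) begins 54 mm behind the grasp point. The pads swing forward as they close: fully open they stand 13 mm farther back than shut.
Start: joints at [-1.373, 0.536, -0.004, 1.538, 0.003, 1.067, -0.071], TCP at [0.169, 0.628, 0.242] pointing down, gripper open.
Joint ranges: [-2.7, 2.7], [-0.37, 2.16], [-1.27, 1.26], [0.24, 2.4], [-1.31, 4.45], [0.19, 1.91], [-2.76, 2.76]. Speed limits (rad/s): [2.39, 2.39, 3.14, 3.14, 3.14, 3.14, 3.14].

### API

Orientations are given as a unit quaternion [x, y, z, w].
In Python, from cell import get_obs, snapshot, camera_info, hand_in gives the robot as it stands. The module is installed in compiled form; this text tells all that it offers.
- The arm moves only by the tool move_arm, never from a script. Its arguments are lists of equal length, an entry for each row: "gripper": the opening, from -1 (shut) to 1 (fully open); "offset": the shift along the tool's x, y, z in units of 30 mm (1.0 is 30 mm), a list of three; "yaw": the turn about the tool's z in rad. In form: {"gripper": [gripper, ...], "offset": [[dx, dy, dz], ...], "yaw": [yaw, ...]}. A call has 1 to 10 rows; each row is the pose to reach, as a shift and turn from the pose commanded when the call began, along the tool's axes at that moment; what a row does not reach only later rows make up. A row lasts 1/12 s, in which the tool goes at most 41.7 mm and 7.16 degrees, less where a joint would pass 70% of its speed; a pose out of reach is approached as far as the arm can. A call with a gripper value outside its range is refused whole. The fingers move at their own pace and stop on an object; "squeeze" is the grip in N (left out, the last holds). Time passes only in rows, so rows that repeat a pose let the fingers close. It gives the time, the measured TCP pose, the force, the opening and the grip force at its end, in the units of the state.
- get_obs(): the state, without advancing time (a new reading comes with each control period).
- snapshot(name): name is "scene" or "top" or "wrist"; returns the picture (480x640x3 uint8, red, green, blue); there is no depth.
- camera_info(name): a dict with "mtx" (3x3 intrinsics, pixels), "k1" (the pictures are not rectified: a ray, as slopes to the right and down, at radius r is drawn at 1 + k1 r^2 times it, then the intrinsics apply), "rvec" (rotation vector, rad) and "tvec" (3), from world to camera coordinates, as OpenCV has them. Camera axes: x right, y down, z forward; pixel columns grow to the right and rows downward; lengths in m; the calibration is good to about 2 mm. A picture is of the moment at which its call begins: read the wrist's pose just before it. camera_info takes no time and is no camera call; for the wrist camera it gives the pose at the moment of the call.
- hand_in(): hands the job in; it is judged then, once.
The state is a dict: "time": time; "joint_pos": joint angles; "qd": joint speeds; "tau": joint torques, N m; "tool_pos": TCP position; "tool_rot": TCP orientation; "ft_force": force on the tool from outside, world axes, zero at the start; "torque": the same for the moment, N m; "finger_gap": finger opening in m; "grip_force": force on a finger pad.
Only numpy, scipy, OpenCV 4.12 (cv2) and the standard library are available. Lean on these libraries where they do the work, as an engineer would, in place of code of your own. Each camera call takes 0.05 s, during which the arm holds its last target. There are 200 camera calls.

## Working session

There is one attempt and no reset: what is moved stays moved. The work goes in short steps, Python scripts to look and compute and a tool call to move; the robot and the scene stay as the last step left them, time stands still between calls to the robot, and variables do not carry over. Pictures are saved under pics/ and viewed, at most 10 in all, crops included, and the job is handed in when it is done.

Besides the shell and the picture viewer there is one more tool, called after ">>>" by a JSON object that holds its "fn" and its "kwargs". move_arm: Moves the arm, as the interface text tells. Its arguments: {"type":"object","properties":{"gripper":{"type":"array"},"offset":{"type":"array"},"yaw":{"type":"array"},"squeeze":{"type":"number"}},"required":["gripper","offset","yaw"]}

```bash
mkdir -p pics
cat > h.py <<'E'
import cv2,numpy as np
from cell import *
def save(n,f):
    im=snapshot(n); cv2.imwrite(f'pics/{f}.png',im[:,:,::-1]); return im
def ray(n,px,ci=None):
    c=ci or camera_info(n); K=np.array(c['mtx']); k=c['k1']
    px=np.atleast_2d(np.array(px,float))
    d=np.c_[(px[:,0]-K[0,2])/K[0,0],(px[:,1]-K[1,2])/K[1,1]]
    u=d.copy()
    for _ in range(20): u=d/(1+k*(u**2).sum(1,keepdims=True))
    R=cv2.Rodrigues(np.array(c['rvec'],float))[0]; t=np.array(c['tvec'],float).ravel()
    return -R.T@t,(R.T@np.c_[u,np.ones(len(u))].T).T
def onz(n,px,z,ci=None):
    o,d=ray(n,px,ci); return o+d*((z-o[2])/d[:,2:3])
def proj(n,P):
    c=camera_info(n);K=np.array(c['mtx']);R=cv2.Rodrigues(np.array(c['rvec'],float))[0]
    q=(R@np.atleast_2d(P).T).T+np.array(c['tvec']).ravel();u=q[:,:2]/q[:,2:]
    u=u*(1+c['k1']*(u**2).sum(1,keepdims=True));return u*[K[0,0],K[1,1]]+K[:2,2]
E
python3 - <<'E'
from h import *
save('scene','s0');save('top','t0')
o=get_obs();print(o['time'],o['tool_pos'],o['tool_rot'],o['ft_force'])
for n in('scene','top'):
    print(ray(n,[320,240]))
E
```

```text
0.1 [0.16935222 0.62697745 0.2415111 ] [ 1.31501697e-01  9.91315634e-01 -7.84700386e-04 -4.58031176e-05] [0.46674828 0.19151614 0.42806537]
(array([1.23478478, 0.53530668, 0.65100661]), array([[-0.66216009, -0.52424861, -0.53549643]]))
(array([ 0.28523508, -0.03057496,  1.25142208]), array([[ 0.20502041, -0.01382147, -0.97878343]]))
```

View pics/s0.png

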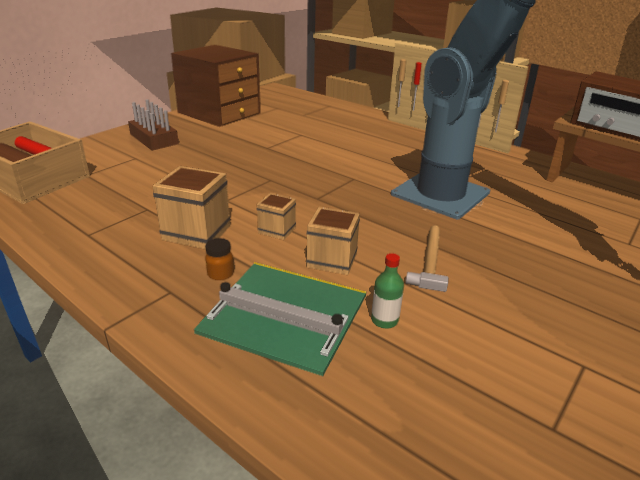

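View pics/t0.png

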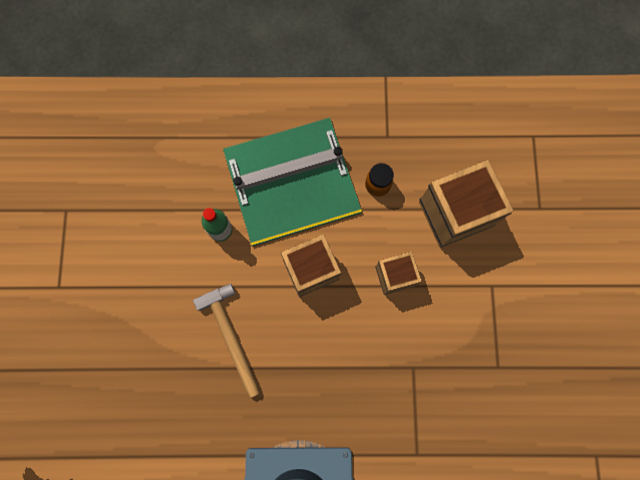

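Candidates in the top view are three banded blocks: middle-sized (312,264), small (400,272) and large (466,198). The job wants the middle one at (312,264), which is (333,240) in the scene view. The board is at (292,182), with its yellow edge from (252,243) to (361,211) and the fence from (238,182) to (338,151).

Run:
```python
from h import *
im=cv2.imread('pics/t0.png'); hsv=cv2.cvtColor(im,cv2.COLOR_BGR2HSV)
cv2.imwrite('pics/c0.png',cv2.resize(im[100:350,180:440],None,fx=2.4,fy=2.4,interpolation=cv2.INTER_CUBIC))
# yellow line
m=cv2.inRange(hsv,(22,150,120),(35,255,255)); m[:, :240]=0;m[:,370:]=0;m[:200]=0;m[250:]=0
p=cv2.findNonZero(m)[:,0].astype(float); W=onz('top',p,.012)[:,:2]
v=cv2.fitLine(W.astype(np.float32),cv2.DIST_HUBER,0,.01,.01).ravel();d=v[:2];t=(W-v[2:])@d
print('yellow n',len(p),'ends',v[2:]+d*t.min(),v[2:]+d*t.max(),'ang y',np.degrees(np.arctan2(d[1],d[0])))
# green board
g=cv2.inRange(hsv,(60,80,40),(90,255,255)); cs,_=cv2.findContours(g,0,2); c=max(cs,key=cv2.contourArea)
bx=cv2.boxPoints(cv2.minAreaRect(c)); B=onz('top',bx,.012); print('board\n',bx.round(1),B.round(4)); print([np.linalg.norm(B[i]-B[i-1]).round(4) for i in range(4)])
# block dark top
for n,f,(x0,y0,x1,y1) in (('top','t0',(270,230,350,300)),('scene','s0',(300,205,365,235))):
    i=cv2.imread(f'pics/{f}.png');h=cv2.cvtColor(i,cv2.COLOR_BGR2HSV)
    for dz in (0.11,):
        m=np.zeros(i.shape[:2],np.uint8); s=cv2.inRange(h,(0,60,20),(20,255,125)); m[y0:y1,x0:x1]=s[y0:y1,x0:x1]
        cs,_=cv2.findContours(m,0,2); c=max(cs,key=cv2.contourArea); r=cv2.minAreaRect(onz(n,c[:,0],dz)[:,:2].astype(np.float32))
        M=cv2.moments(c);print(n,cv2.contourArea(c),r,M['m10']/M['m00'],M['m01']/M['m00'])
```

```text
yellow n 299 ends [0.53721925 0.10597807] [ 0.61405378 -0.14176731] ang y -72.7695
board
 [[234.4 188.2]
 [344.2 155.2]
 [360.2 208.6]
 [250.5 241.6]] [[ 0.666   0.1459  0.012 ]
 [ 0.7444 -0.1051  0.012 ]
 [ 0.6169 -0.1393  0.012 ]
 [ 0.5418  0.107   0.012 ]]
[np.float64(0.1301), np.float64(0.2629), np.float64(0.132), np.float64(0.2575)]
top 1181.5 ((0.478107750415802, -0.027026735246181488), (0.06808377057313919, 0.07678563892841339), 23.419170379638672) 310.4834250246861 262.3612639300324
scene 495.0 ((0.4782647490501404, -0.02754795551300049), (0.06618044525384903, 0.0771021693944931), 23.278072357177734) 333.74949494949493 218.66565656565658
```

View pics/c0.png

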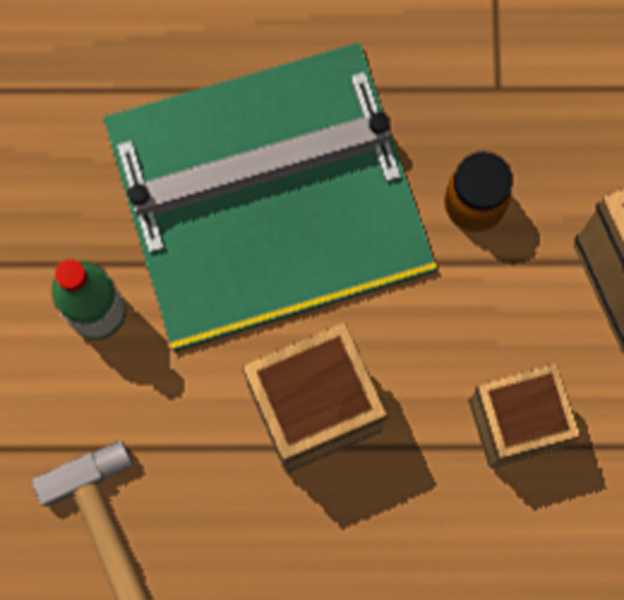

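The crop confirms it: the middle-sized block, crop (315,395), stands in front of the yellow edge. Its height from the two views agrees at 0.11 m. The block centre is about (0.478,-0.027) at yaw 23°, and the board's x points at 17°. Next I move to behind the block.

>>> {"fn": "move_arm", "kwargs": {"gripper": [0.4, 0.4, 0.4, 0.4, 0.4, 0.4, 0.4, 0.4, 0.4, 0.4], "offset": [[-10.5, -6.7, 0], [-10.5, -6.7, 0], [-10.5, -6.7, 0], [-10.5, -6.7, 0], [-10.5, -6.7, 0], [-10.5, -6.7, 0], [-10.5, -6.7, 0], [-10.5, -6.7, 0], [-10.5, -6.7, 0], [-10.5, -6.7, 0]], "yaw": [-0.1, -0.2, -0.3, -0.4, -0.5, -0.562, -0.562, -0.562, -0.562, -0.562]}}

```text
time: 0.93
tool_pos: [0.4278, 0.3427, 0.2421]
tool_rot: [-0.142, 0.99, -0.003, 0.001]
ft_force: [0.0, -1.2, 0.2]
finger_gap: 0.0598
grip_force: 0.0
```

>>> {"fn": "move_arm", "kwargs": {"gripper": [0.4, 0.4, 0.4, 0.4, 0.4, 0.4, 0.4, 0.4, 0.4, 0.4], "offset": [[4.2, -12.6, 0], [4.2, -12.6, 0], [4.2, -12.6, 0], [4.2, -12.6, 0], [4.2, -12.6, 0], [4.2, -12.6, 0], [4.2, -12.6, 0], [4.2, -12.6, 0], [4.2, -12.6, 0], [4.2, -12.6, 0]], "yaw": [0, 0, 0, 0, 0, 0, 0, 0, 0, 0]}}

```text
time: 1.77
tool_pos: [0.4108, -0.0512, 0.2424]
tool_rot: [-0.146, 0.989, -0.001, -0.0]
ft_force: [1.2, -0.8, -0.3]
finger_gap: 0.0599
grip_force: 0.0
```

>>> {"fn": "move_arm", "kwargs": {"gripper": [0.4, 0.4, 0.4, 0.4], "offset": [[0, 0, 0], [0, 0, 0], [0, 0, 0], [0, 0, 0]], "yaw": [0, 0, 0, 0]}}

```text
time: 2.1
tool_pos: [0.4119, -0.0455, 0.2422]
tool_rot: [-0.15, 0.989, 0.0, -0.0]
ft_force: [0.7, -0.1, 1.1]
finger_gap: 0.0593
grip_force: 0.0
```

Run:
```python
from h import *
o=get_obs();print(o['time'],o['tool_pos'],o['tool_rot'],o['ft_force'],o['finger_gap'],o['joint_pos'])
from scipy.spatial.transform import Rotation as R
print(R.from_quat(o['tool_rot']).as_matrix().round(4))
save('scene','s1');save('wrist','w1')
```

```text
2.1 [ 0.41186502 -0.04552278  0.24216613] [-1.49779705e-01  9.88719366e-01  1.96976094e-04 -1.26886835e-04] [ 0.70792819 -0.06598222  1.14023884] 0.0593479857062224 [-0.19387663  0.12727186  0.21268737  2.13304176 -0.03508201  0.88473471
  1.91086681]
[[-9.551e-01 -2.962e-01 -3.000e-04]
 [-2.962e-01  9.551e-01  4.000e-04]
 [ 2.000e-04  4.000e-04 -1.000e+00]]
```

View pics/w1.png

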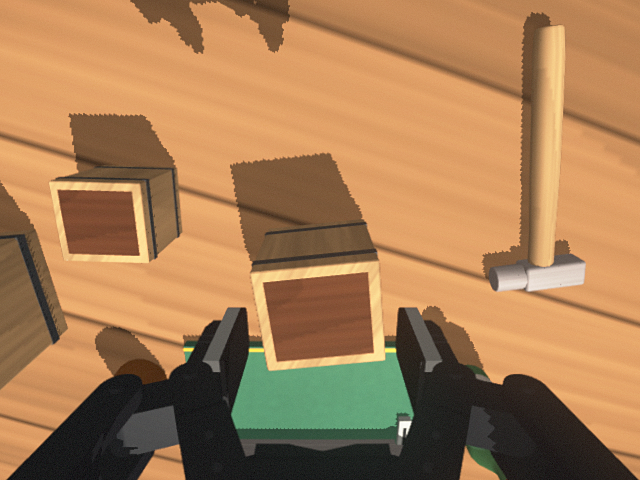

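The wrist view shows the middle block at (318,310) between the finger silhouettes, slightly rotated as measured. The yellow edge lies beyond it at y≈348, and the hammer is well clear at (545,200). I go down behind it.

>>> {"fn": "move_arm", "kwargs": {"gripper": [0.4, 0.4, 0.4, 0.4, 0.4, 0.4, 0.4], "offset": [[0, 0, 1.2], [0, 0, 2.4], [0, 0, 3.6], [0, 0, 4.6], [0, 0, 4.9], [0, 0, 4.9], [0, 0, 4.9]], "yaw": [0, 0, 0, 0, 0, 0, 0]}}

```text
time: 2.78
tool_pos: [0.4123, -0.0467, 0.0959]
tool_rot: [-0.149, 0.989, 0.0, 0.0]
ft_force: [-0.5, -0.4, 0.6]
finger_gap: 0.0594
grip_force: 0.0
```

Run:
```python
from h import *
save('scene','s2')
im=cv2.imread('pics/s2.png')[170:310,230:420];cv2.imwrite('pics/s2c.png',cv2.resize(im,None,fx=4,fy=4,interpolation=cv2.INTER_CUBIC))
```

```text
(no output)
```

View pics/s2c.png

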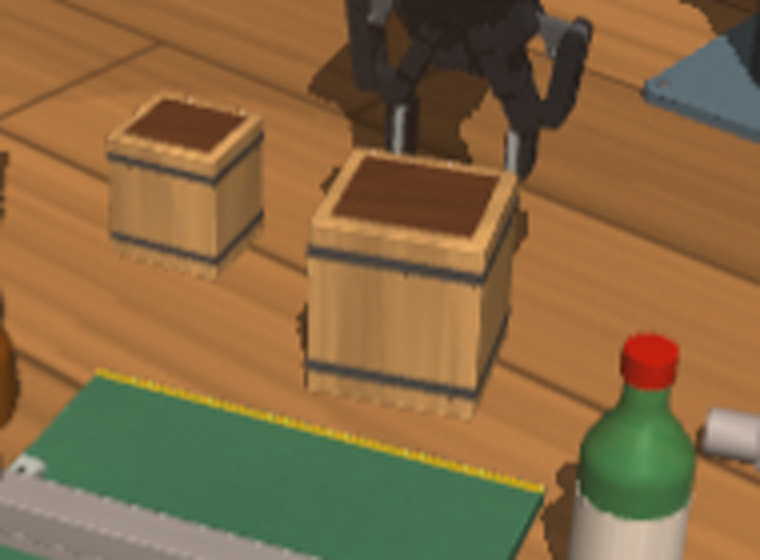

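The crop shows both fingertips behind the block's rear face, below its top edge. I push slowly along -tool x.

>>> {"fn": "move_arm", "kwargs": {"gripper": [0.4, 0.4, 0.4, 0.4, 0.4, 0.4, 0.4, 0.4, 0.4, 0.4], "offset": [[-0.15, 0, 0], [-0.3, 0, 0], [-0.4, 0, 0], [-0.5, 0, 0], [-0.6, 0, 0], [-0.7, 0, 0], [-0.8, 0, 0], [-0.9, 0, 0], [-1.0, 0, 0], [-1.1, 0, 0]], "yaw": [0, 0, 0, 0, 0, 0, 0, 0, 0, 0]}}

```text
time: 3.67
tool_pos: [0.4433, -0.0375, 0.0952]
tool_rot: [-0.148, 0.989, -0.0, -0.0]
ft_force: [-3.4, -0.7, 0.9]
finger_gap: 0.0597
grip_force: 1.7
```

>>> {"fn": "move_arm", "kwargs": {"gripper": [0.4, 0.4, 0.4, 0.4, 0.4, 0.4, 0.4, 0.4], "offset": [[-0.1, 0, 0], [-0.2, 0, 0], [-0.3, 0, 0], [-0.4, 0, 0], [-0.5, 0, 0], [-0.55, 0, 0], [-0.6, 0, 0], [-0.6, 0, 0]], "yaw": [0, 0, 0, 0, 0, 0, 0, 0]}}

```text
time: 4.33
tool_pos: [0.461, -0.0318, 0.0953]
tool_rot: [-0.149, 0.989, -0.0, 0.0]
ft_force: [-2.4, -0.5, -1.1]
finger_gap: 0.0597
grip_force: 0.8
```

```bash
cat > blk.py <<'E'
from h import *
import sys
o=get_obs();print(o['time'],o['tool_pos'],o['ft_force'])
f=sys.argv[1]; i=save('scene',f)[:,:,::-1].copy();x0,y0,x1,y1=280,200,365,262
h=cv2.cvtColor(i,cv2.COLOR_BGR2HSV);m=np.zeros(i.shape[:2],np.uint8); s=cv2.inRange(h,(0,60,20),(20,255,125)); m[y0:y1,x0:x1]=s[y0:y1,x0:x1]
cs,_=cv2.findContours(m,0,2); c=max(cs,key=cv2.contourArea); r=cv2.minAreaRect(onz('scene',c[:,0],.11)[:,:2].astype(np.float32))
print(cv2.contourArea(c),r)
a=np.radians(17.1);d=np.array(r[0])-[.574,-.018];print('board xy of centre',d@[np.cos(a),np.sin(a)],d@[-np.sin(a),np.cos(a)])
c=cv2.resize(i[170:310,230:420],None,fx=4,fy=4,interpolation=cv2.INTER_CUBIC);cv2.imwrite(f'pics/{f}c.png',c)
E
python3 blk.py s3
```

```text
4.3333 [ 0.46102559 -0.0318392   0.09530304] [-2.40934958 -0.47581363 -1.05790576]
540.5 ((0.5130419135093689, -0.01789170876145363), (0.066876120865345, 0.07662062346935272), 17.18663787841797)
board xy of centre -0.05823147127221563 0.018027639586610553
```

>>> {"fn": "move_arm", "kwargs": {"gripper": [0.4, 0.4, 0.4, 0.4, 0.4, 0.4, 0.4], "offset": [[-0.08, 0, 0], [-0.16, 0, 0], [-0.24, 0, 0], [-0.3, 0, 0], [-0.35, 0, 0], [-0.4, 0, 0], [-0.4, 0, 0]], "yaw": [0, 0, 0, 0, 0, 0, 0]}}

```text
time: 4.97
tool_pos: [0.4724, -0.0284, 0.0953]
tool_rot: [-0.149, 0.989, -0.0, 0.0]
ft_force: [-1.1, 0.3, -0.2]
finger_gap: 0.0597
grip_force: 1.0
```

>>> {"fn": "move_arm", "kwargs": {"gripper": [0.4, 0.4, 0.4, 0.4], "offset": [[-0.03, 0, 0], [-0.05, 0, 0], [-0.07, 0, 0], [-0.07, 0, 0]], "yaw": [0, 0, 0, 0]}}

```text
time: 5.3
tool_pos: [0.4729, -0.0281, 0.0951]
tool_rot: [-0.149, 0.989, 0.0, -0.001]
ft_force: [-6.8, -1.5, 2.8]
finger_gap: 0.0599
grip_force: 2.9
```

```bash
python3 blk.py s4
```

```text
5.3 [ 0.47288599 -0.02811075  0.09511436] [-6.78651097 -1.48223695  2.75361357]
563.0 ((0.524659276008606, -0.014448210597038269), (0.06760276854038239, 0.07691115140914917), 16.88275146484375)
board xy of centre -0.04611515002486325 0.017902938031012387
```

Force is 7 N with the TCP stalled, so the foot is against the edge, square within 0.3°. I hold briefly, then tip while lifting to follow the contact point.

>>> {"fn": "move_arm", "kwargs": {"gripper": [0.4, 0.4, 0.4, 0.4, 0.4, 0.4], "offset": [[0, 0, 0], [0, 0, 0], [-0.05, 0, 0], [-0.1, 0, -0.03], [-0.15, 0, -0.06], [-0.2, 0, -0.1]], "yaw": [0, 0, 0, 0, 0, 0]}}

```text
time: 5.85
tool_pos: [0.4773, -0.0266, 0.0979]
tool_rot: [-0.148, 0.989, 0.0, -0.002]
ft_force: [-8.2, -0.9, 6.7]
finger_gap: 0.0594
grip_force: 4.8
```

```bash
python3 blk.py s5
```

```text
5.85 [ 0.47733825 -0.02657286  0.09790446] [-8.23251694 -0.92628409  6.74305938]
619.5 ((0.526980459690094, -0.015066605061292648), (0.07411639392375946, 0.07742475718259811), 17.761316299438477)
board xy of centre -0.04407841178542433 0.016629359317059438
```

View pics/s5c.png

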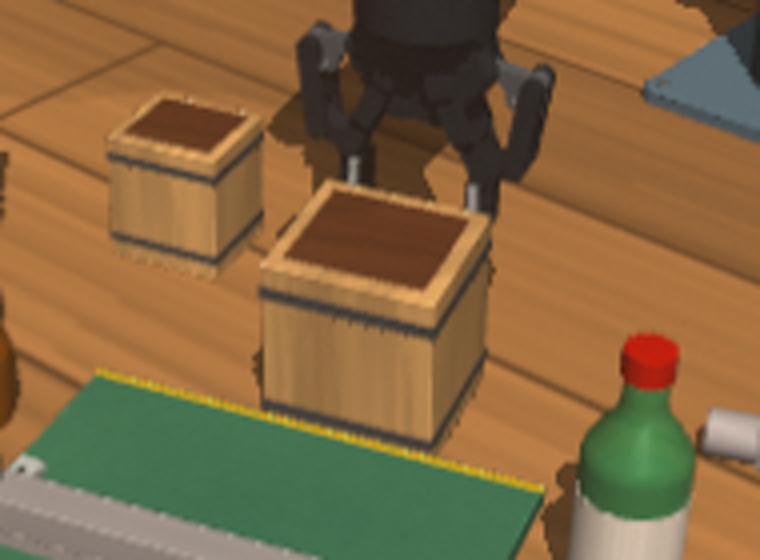

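The block's foot sits along the yellow edge, at crop (350,425), and it is starting to tip. Force is about 10 N, so I continue and follow the rise.

>>> {"fn": "move_arm", "kwargs": {"gripper": [0.4, 0.4, 0.4, 0.4, 0.4, 0.4], "offset": [[-0.07, 0, -0.07], [-0.14, 0, -0.14], [-0.21, 0, -0.21], [-0.28, 0, -0.27], [-0.35, 0, -0.33], [-0.42, 0, -0.38]], "yaw": [0, 0, 0, 0, 0, 0]}}

```text
time: 6.4
tool_pos: [0.4916, -0.0223, 0.1099]
tool_rot: [-0.149, 0.989, 0.0, -0.0]
ft_force: [-5.1, -0.8, 4.0]
finger_gap: 0.06
grip_force: 2.9
```

>>> {"fn": "move_arm", "kwargs": {"gripper": [0.4, 0.4, 0.4, 0.4, 0.4, 0.4], "offset": [[-0.1, 0, -0.06], [-0.2, 0, -0.12], [-0.3, 0, -0.18], [-0.4, 0, -0.24], [-0.5, 0, -0.3], [-0.6, 0, -0.34]], "yaw": [0, 0, 0, 0, 0, 0]}}

```text
time: 6.9
tool_pos: [0.51, -0.0168, 0.1203]
tool_rot: [-0.149, 0.989, 0.0, 0.001]
ft_force: [-2.1, -0.5, 4.4]
finger_gap: 0.0598
grip_force: 2.4
```

>>> {"fn": "move_arm", "kwargs": {"gripper": [0.4, 0.4, 0.4, 0.4, 0.4, 0.4, 0.4], "offset": [[-0.1, 0, -0.04], [-0.2, 0, -0.08], [-0.3, 0, -0.12], [-0.4, 0, -0.15], [-0.5, 0, -0.18], [-0.6, 0, -0.2], [-0.7, 0, -0.22]], "yaw": [0, 0, 0, 0, 0, 0, 0]}}

```text
time: 7.48
tool_pos: [0.5297, -0.0108, 0.1267]
tool_rot: [-0.149, 0.989, -0.0, 0.0]
ft_force: [-1.1, -0.3, 3.1]
finger_gap: 0.0595
grip_force: 1.5
```

```bash
python3 blk.py s6
```

```text
7.4833 [ 0.52971014 -0.0108467   0.12665063] [-1.05800216 -0.29625556  3.0971152 ]
1080.5 ((0.5790114402770996, -0.002342499792575836), (0.12484069913625717, 0.0781426802277565), 27.409273147583008)
board xy of centre 0.009393836064246725 0.013491763798498771
```

View pics/s6c.png

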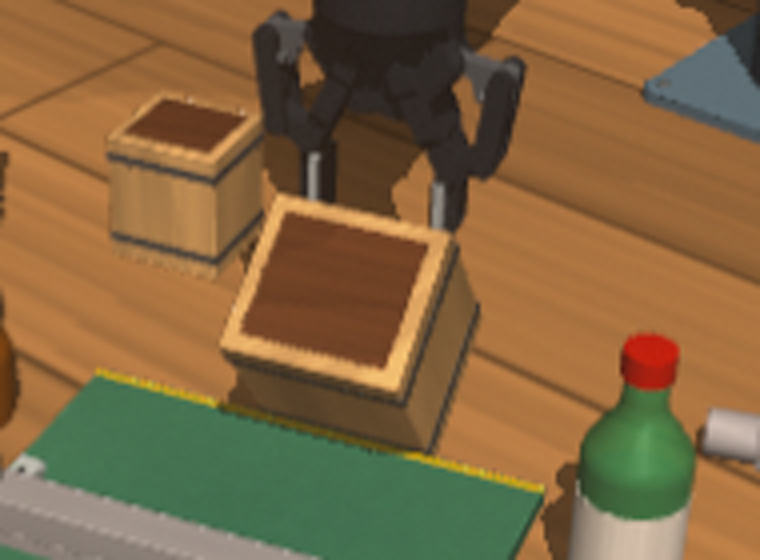

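It is now tilted about 35° over the edge and still square. I push on past balance.

>>> {"fn": "move_arm", "kwargs": {"gripper": [0.4, 0.4, 0.4, 0.4, 0.4, 0.4, 0.4, 0.4, 0.4], "offset": [[-0.1, 0, -0.01], [-0.2, 0, -0.02], [-0.3, 0, -0.03], [-0.4, 0, -0.03], [-0.5, 0, -0.03], [-0.6, 0, -0.03], [-0.7, 0, -0.03], [-0.8, 0, -0.03], [-0.8, 0, -0.03]], "yaw": [0, 0, 0, 0, 0, 0, 0, 0, 0]}}

```text
time: 8.28
tool_pos: [0.5527, -0.0036, 0.1273]
tool_rot: [-0.149, 0.989, -0.0, 0.0]
ft_force: [-0.2, 0.9, -0.6]
finger_gap: 0.0598
grip_force: 0.0
```

```bash
python3 blk.py s7
```

```text
8.2833 [ 0.55269996 -0.0035789   0.12734683] [-0.24229882  0.87074053 -0.57380494]
1227.5 ((0.5146166682243347, -0.06941653788089752), (0.16895902156829834, 0.12579666078090668), 41.81968688964844)
board xy of centre -0.07187670922745074 -0.031682473562981164
```

View pics/s7c.png

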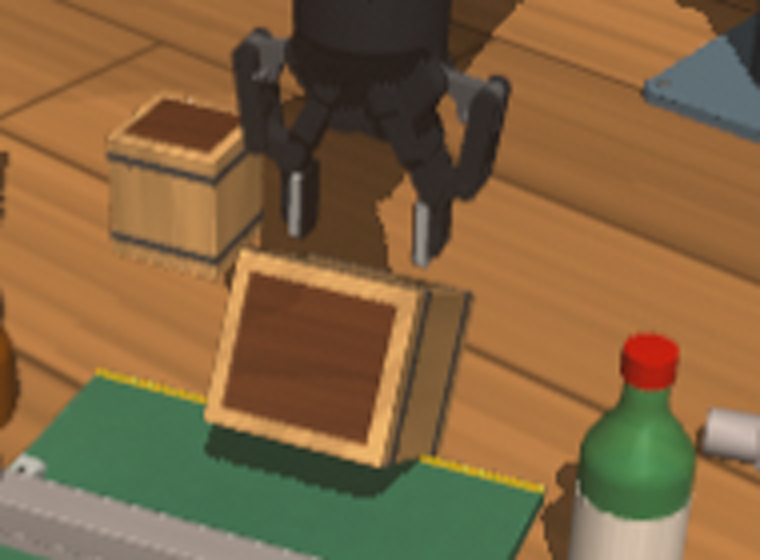

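It has passed balance and is falling forward. I back off behind its foot end and look.

>>> {"fn": "move_arm", "kwargs": {"gripper": [0.4, 0.4, 0.4, 0.4, 0.4, 0.4, 0.4, 0.4], "offset": [[0.3, 0, 0], [0.8, 0, 0], [1.4, 0, 0], [2.1, 0, 0], [2.7, 0, 0], [3.1, 0, 0], [3.1, 0, 0], [3.1, 0, 0]], "yaw": [0, 0, 0, 0, 0, 0, 0, 0]}}

```text
time: 9.0
tool_pos: [0.4627, -0.0314, 0.1276]
tool_rot: [-0.148, 0.989, 0.0, 0.0]
ft_force: [0.1, 1.2, -0.1]
finger_gap: 0.0594
grip_force: 0.0
```

Run:
```python
from h import *
a=save('scene','s8');b=save('top','t8')
A=cv2.resize(a[190:350,190:400],(525,400));B=cv2.resize(b[110:310,210:370],(320,400))
cv2.imwrite('pics/c8.png',np.hstack([A,B[:,:270]])[:,:,::-1]);o=get_obs();print(o['tool_pos'],o['ft_force'])
```

```text
[ 0.46411855 -0.03094394  0.1276551 ] [ 0.30758223 -0.1836417   1.29005219]
```

View pics/c8.png

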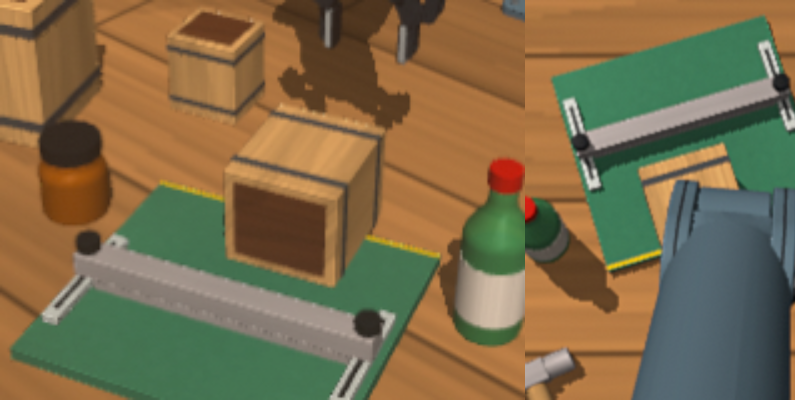

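The block now lies flat on the board. Its head end faces the fence at crop (280,228), the fence runs from (90,250) to (370,335), and nothing else has moved. I work out the distances.

Run:
```python
from h import *
a=np.radians(17.1);ux=np.array([np.cos(a),np.sin(a)]);uy=np.array([-ux[1],ux[0]]);O=np.array([.574,-.018])
def bd(n,p,z,s):
    d=onz(n,p,z)[:,:2]-O; print(s,np.c_[d@ux,d@uy].round(4).tolist())
S=lambda l:[[x/2.5+190,y/2.5+190] for x,y in l]
bd('scene',S([(232,258),(335,284)]),.012,'head bottom')
bd('scene',S([(229,170),(346,187)]),.100,'head top')
bd('scene',S([(100,243),(372,314)]),.040,'fence near top')
bd('top',[[285,180],[335,166]],.04,'x')
T=lambda l:[[(x-525)/2+210,y/2+110] for x,y in l]
bd('top',T([(592,153),(770,103)]),.040,'fence near top')
bd('top',T([(639,170),(724,145)]),.100,'head top')
d=get_obs()['tool_pos'][:2]-O;print('tcp',d@ux,d@uy)
```

```text
head bottom [[0.0743, -0.0238], [0.0708, 0.0654]]
head top [[0.0758, -0.0241], [0.0597, 0.0673]]
fence near top [[0.1316, -0.1117], [0.1235, 0.1151]]
x [[0.1116, 0.0155], [0.1097, -0.1011]]
fence near top [[0.1245, 0.108], [0.1215, -0.099]]
head top [[0.0718, 0.0641], [0.0715, -0.0297]]
tcp -0.10882996222865536 0.01993784907551025
```

>>> {"fn": "move_arm", "kwargs": {"gripper": [0.4, 0.4, 0.4, 0.4, 0.4, 0.4], "offset": [[0, 0, 0.8], [0, 0, 1.6], [0, 0, 2.3], [0, 0, 2.58], [0, 0, 2.58], [0, 0, 2.58]], "yaw": [0, 0, 0, 0, 0, 0]}}

```text
time: 9.6
tool_pos: [0.4636, -0.0311, 0.0501]
tool_rot: [-0.149, 0.989, -0.0, -0.0]
ft_force: [-0.3, 0.8, 0.6]
finger_gap: 0.0602
grip_force: 0.0
```

>>> {"fn": "move_arm", "kwargs": {"gripper": [0.4, 0.4, 0.4, 0.4, 0.4, 0.4, 0.4, 0.4, 0.4, 0.4], "offset": [[-0.4, 0, 0], [-0.8, 0, 0], [-1.2, 0, 0], [-1.5, 0, 0], [-1.7, 0, 0], [-1.8, 0, 0], [-1.9, 0, 0], [-2.0, 0, 0], [-2.1, 0, 0], [-2.2, 0, 0]], "yaw": [0, 0, 0, 0, 0, 0, 0, 0, 0, 0]}}

```text
time: 10.43
tool_pos: [0.5252, -0.0122, 0.0498]
tool_rot: [-0.148, 0.989, 0.0, -0.001]
ft_force: [-3.3, -0.3, 1.3]
finger_gap: 0.0597
grip_force: 0.0
```

>>> {"fn": "move_arm", "kwargs": {"gripper": [0.4, 0.4, 0.4, 0.4, 0.4, 0.4, 0.4, 0.4, 0.4, 0.4], "offset": [[-0.12, 0, 0], [-0.24, 0, 0], [-0.36, 0, 0], [-0.48, 0, 0], [-0.6, 0, 0], [-0.7, 0, 0], [-0.8, 0, 0], [-0.9, 0, 0], [-1.0, 0, 0], [-1.1, 0, 0]], "yaw": [0, 0, 0, 0, 0, 0, 0, 0, 0, 0]}}

```text
time: 11.27
tool_pos: [0.558, -0.002, 0.05]
tool_rot: [-0.149, 0.989, 0.0, -0.0]
ft_force: [-2.5, -0.6, -0.5]
finger_gap: 0.0599
grip_force: 0.0
```

>>> {"fn": "move_arm", "kwargs": {"gripper": [0.4, 0.4, 0.4, 0.4, 0.4, 0.4], "offset": [[-0.1, 0, 0], [-0.2, 0, 0], [-0.28, 0, 0], [-0.35, 0, 0], [-0.42, 0, 0], [-0.45, 0, 0]], "yaw": [0, 0, 0, 0, 0, 0]}}

```text
time: 11.77
tool_pos: [0.571, 0.0019, 0.0501]
tool_rot: [-0.149, 0.989, -0.0, 0.0]
ft_force: [-1.6, -0.4, -0.4]
finger_gap: 0.06
grip_force: 0.0
```

>>> {"fn": "move_arm", "kwargs": {"gripper": [0.4, 0.4, 0.4, 0.4], "offset": [[-0.03, 0, 0], [-0.06, 0, 0], [-0.09, 0, 0], [-0.09, 0, 0]], "yaw": [0, 0, 0, 0]}}

```text
time: 12.1
tool_pos: [0.5734, 0.0026, 0.05]
tool_rot: [-0.149, 0.989, -0.0, 0.0]
ft_force: [-2.6, -0.5, 0.2]
finger_gap: 0.0599
grip_force: 0.0
```

>>> {"fn": "move_arm", "kwargs": {"gripper": [0.4, 0.4, 0.4, 0.4], "offset": [[-0.03, 0, 0], [-0.06, 0, 0], [-0.06, 0, 0], [-0.06, 0, 0]], "yaw": [0, 0, 0, 0]}}

```text
time: 12.43
tool_pos: [0.5734, 0.0025, 0.0496]
tool_rot: [-0.149, 0.989, -0.0, -0.002]
ft_force: [-5.7, -2.4, 1.6]
finger_gap: 0.0595
grip_force: 0.0
```

The block has met the fence: the TCP is stalled and force is rising. I add push in small steps up to about 12 N, since sliding friction takes about 2 N.

>>> {"fn": "move_arm", "kwargs": {"gripper": [0.4, 0.4, 0.4], "offset": [[-0.02, 0, 0], [-0.04, 0, 0], [-0.04, 0, 0]], "yaw": [0, 0, 0]}}

```text
time: 12.68
tool_pos: [0.5734, 0.0024, 0.0493]
tool_rot: [-0.148, 0.989, -0.0, -0.003]
ft_force: [-8.6, -3.0, 1.9]
finger_gap: 0.0597
grip_force: 0.0
```

>>> {"fn": "move_arm", "kwargs": {"gripper": [0.4, 0.4, 0.4], "offset": [[-0.02, 0, 0], [-0.03, 0, 0], [-0.03, 0, 0]], "yaw": [0, 0, 0]}}

```text
time: 12.93
tool_pos: [0.5734, 0.0024, 0.0491]
tool_rot: [-0.148, 0.989, -0.0, -0.004]
ft_force: [-10.4, -3.9, 4.1]
finger_gap: 0.0598
grip_force: 0.0
```

>>> {"fn": "move_arm", "kwargs": {"gripper": [0.4, 0.4, 0.4, 0.4, 0.4, 0.4, 0.4, 0.4, 0.4, 0.4], "offset": [[0, 0, 0], [0, 0, 0], [0, 0, 0], [0, 0, 0], [0, 0, 0], [0, 0, 0], [0, 0, 0], [0, 0, 0], [0, 0, 0], [0, 0, 0]], "yaw": [0, 0, 0, 0, 0, 0, 0, 0, 0, 0]}}

```text
time: 13.77
tool_pos: [0.5734, 0.0024, 0.0491]
tool_rot: [-0.148, 0.989, -0.0, -0.004]
ft_force: [-9.8, -3.9, 4.0]
finger_gap: 0.0598
grip_force: 0.0
```

>>> {"fn": "move_arm", "kwargs": {"gripper": [0.4, 0.4, 0.4], "offset": [[0, 0, 0], [0, 0, 0], [0, 0, 0]], "yaw": [0, 0, 0]}}

```text
time: 14.02
tool_pos: [0.5734, 0.0024, 0.0491]
tool_rot: [-0.148, 0.989, -0.0, -0.004]
ft_force: [-10.4, -4.1, 4.1]
finger_gap: 0.0597
grip_force: 0.0
```

>>> {"fn": "move_arm", "kwargs": {"gripper": [0.4, 0.4, 0.4, 0.4, 0.4, 0.4, 0.4, 0.4, 0.4, 0.4], "offset": [[0.05, 0, 0], [0.1, 0, 0], [0.2, 0, 0], [0.4, 0, 0], [0.8, 0, 0], [1.2, 0, 0], [1.7, 0, 0], [2.2, 0, 0], [2.6, 0, 0], [2.6, 0, 0]], "yaw": [0, 0, 0, 0, 0, 0, 0, 0, 0, 0]}}

```text
time: 14.85
tool_pos: [0.5004, -0.02, 0.0501]
tool_rot: [-0.148, 0.989, -0.0, -0.001]
ft_force: [-0.4, 0.1, -0.3]
finger_gap: 0.06
grip_force: 0.0
```

Run:
```python
from h import *
a=save('scene','s9');b=save('top','t9')
A=cv2.resize(a[190:350,190:400],(525,400));B=cv2.resize(b[110:310,210:370],(320,400))
cv2.imwrite('pics/c9.png',np.hstack([A,B[:,:270]])[:,:,::-1]);o=get_obs();print(o['time'],o['tool_pos'],o['ft_force'])
```

```text
14.95 [ 0.50343126 -0.01897648  0.05046293] [ 0.37662797 -0.17448309  0.20498245]
```

View pics/c9.png

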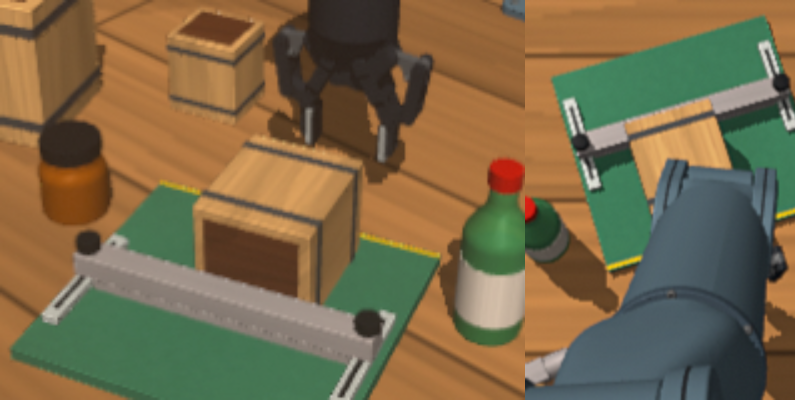

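The picture shows the block lying flat, its head end (crop 250,260) squarely behind the fence, the gripper clear at (345,140), and the bottle and jar where they were.

```bash
python3 -c "
from cell import *
print(hand_in())"
```

```text
the job is handed in; nothing more can be done
None
```

I tipped the block onto the board, slid it square against the fence, pressed it home at about 11 N for a second, and handed the job in at about 15 s; the hand-in gave no verdict.

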